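Hold the rye loaf in the corner of the slicing board

ROBOT

A 6-joint arm with a two-finger parallel gripper is mounted at the origin on the work surface. World frame = base frame: x ahead of the robot, y to its left, z up, the work surface at z = 0. Lengths are in m, angles in rad, forces in N, time in s.
With the tool pointing down it reaches from about 0.375 to 0.9 m from the base axis. Payload 3.1 kg.
Tool frame: the origin (TCP) lies midway between the tips of the shut fingers; the grasp point (between the pads) lies 19 mm behind it; z points along the fingers, y is the line along which they close (so a half turn about z gives the same grasp; the last joint's range is limited). The gripper opens to 85 mm and grips with 20 to 120 N. Pads are 22 mm wide; open, the fingers measure 114 mm over their backs; the gripper's body (76 mm by 85 mm) begins 54 mm behind the grasp point. The pads swing forward as they close: fully open they stand 13 mm farther back than shut.
Start: joints at [-1.389, 0.527, 1.433, -0, 1.181, -0.178], TCP at [0.22, -0.585, 0.231] pointing down, gripper open.
Joint ranges: [-3.08, 3.08], [-0.75, 2.2], [0.22, 2.44], [-1.43, 4.57], [0, 2.65], [-2.85, 2.85]. Speed limits (rad/s): [2.79, 2.79, 3.14, 3.14, 3.14, 3.14].

INTERFACE

Orientations are given as a 3x3 rotation matrix whose columns are the frame's x, y, z axes.
In Python, from station import manip, grab_frame gives the robot as it stands (manip), with the cameras as plain functions.
- The arm moves only by the tool drive_effector, called as a command line: name --argument value ..., lists and objects as JSON in quotes. Schema: {"type":"object","properties":{"offsets":{"type":"array","items":{"type":"array","items":{"type":"array","items":{"type":"number"},"minItems":5,"maxItems":5},"minItems":1,"maxItems":8},"minItems":1,"maxItems":1},"only":{"type":"string"},"quiet":{"type":"boolean"},"lines":{"type":"string"}},"required":["offsets"],"additionalProperties":false}. offsets is a list that holds a single list of rows (three levels of brackets), with 1 to 8 rows, each of 5 numbers: dx, dy, dz in units of 50 mm, then a turn about the tool's z in units of 0.2 rad, then the finger opening in m; each row is the pose to reach, as a shift and turn from the pose commanded when the call began, along the tool's axes at that moment; what a row does not reach only later rows make up. A row lasts 1/12 s, in which the tool goes at most 0.0417 m and 0.125 rad, less where a joint would pass 70% of its speed; a pose out of reach is approached as far as the arm can. The fingers move at their own pace and stop on an object; the grip force is fixed at half the most. Time passes only in rows, so rows that do not move let the fingers close. The tool returns the time, the measured TCP pose, the force, the opening and the grip force at its end. only (a regular expression) keeps the lines of the reply that match it, lines (a string "A,B") keeps lines A to B, and quiet returns only ok. Input that does not fit is refused with a message, and nothing moves.
- manip.read_state(): the state, without advancing time (a new reading comes with each control period).
- grab_frame(name): name is "scene" or "top" or "wrist"; returns a dict with "img" (400x640x3 uint8, blue, green, red), "fx", "fy", "cx", "cy" (pixels), "rvec" (rotation vector, rad) and "tvec" (3), from world to camera coordinates, as OpenCV has them; the wrist camera has in their place "hand_eye" (4x4, takes a point from camera to tool coordinates, whose origin is the TCP and whose axes are the flange's). Camera axes: x right, y down, z forward; pixel columns grow to the right and rows downward; lengths in m; the calibration is good to about 2 mm. A picture is of the moment at which its call begins: read the wrist's pose just before it. There is no depth.
- manip.close_job(): hands the job in; it is judged then, once.
The state is a dict: "t": time; "joint_pos": joint angles; "dq": joint speeds; "joint_efforts": joint torques, N m; "tool_pos": TCP position; "ee_rot": TCP orientation; "wrist_force": force on the tool from outside, world axes, zero at the start; "ft_torque": the same for the moment, N m; "width": finger opening in m; "grasp_force": force on a finger pad.
Only numpy, scipy, OpenCV 4.12 (cv2) and the standard library are available. Lean on these libraries where they do the work, as an engineer would, in place of code of your own. Each camera call takes 0.05 s, during which the arm holds its last target. There are 200 camera calls.

TASK

Get the bread board ready for the next loaf: first push the brass crumb pedal right down to its stop, hold it there for a moment and let it spring back up. Then bring the dark rye loaf from the serving slab onto the board, lying flat, and press it squarely into the corner, its long side firmly against the long fence and its end firmly against the end fence. Finish while still holding it pressed against both fences for the slicer, and leave the wheat loaf and everything else on the counter where it is.

Things in the scene. Friction and masses are not known exactly. Their poses are not given: they have to be found in the camera images.
- board: Pale wooden slotted crumb board, fixed to the counter, 200 (x) by 240 (y) by 40 mm high, its top face 40 mm above the counter. Origin: centre of its underside, on the counter. In its own frame the long fence stands along its +x edge and the end fence along its -y edge; the pedal sticks out beyond its +y edge. It stands elsewhere each time, turned by up to 0.25 rad.
- long_fence: Dark wooden strip along the board's +x edge, 12 (x) by 240 (y) mm, 25 mm high above the board's top; fixed to the board, same axes. Origin: centre of its underside, 94 mm in board +x from the board's centre, on the board's top.
- end_fence: Dark wooden strip along the board's -y edge, 188 (x) by 12 (y) mm, 25 mm high above the board's top; fixed to the board, same axes. Origin: centre of its underside, on the board's top, 114 mm in board -y and 6 mm in board -x from the board's centre.
- corner (a point): The inner corner where the inner faces of the two fences meet, on the board's top face: at x +88 mm, y -108 mm, z 40 mm in the board's frame. The free board surface lies on the -x, +y side of it (board axes). A loaf seated in the corner has its centre 30 mm in -x and 65 mm in +y from here.
- pedal (a joint): Brass pedal plate 60 (board x) by 80 (board y) by 8 mm, hinged along board x at x -30, y +128, z 46 mm in the board's frame. Value in rad: 0 = up (rises 0.35 rad towards its free end), 0.35 = down on its rubber stop (level, top face 50 mm above the counter). A spring lifts it: 4 N at the pad to start it, 8 N at the stop. It also opens a small brass crumb flap on the board's -x face.
- pedal_pad (a point): Centre of the black rubber pad on the pedal's top face, 55 mm from the hinge along the plate; this is where to press. It moves with the pedal: about 69 mm above the counter when up, 50 mm when down; pressed down it lies at x -30 mm, y +183 mm in the board's frame.
- rye_loaf: The loaf to bring: small dark-brown rye tin loaf, hard crust, rigid, 60 mm wide (x), 130 mm long (y), 70 mm high, about 0.4 kg. Its sides and ends are flat and upright up to 56 mm, above that the top is rounded. Origin: centre of its underside. It starts on the dark serving slab (12 mm thick), to the robot's left, in either of two places.
- wheat_loaf: Golden-yellow wheat loaf of the same shape and size on the same slab; to be left alone.
- honey_jar: Amber honey jar with a brass cap, 64 mm across, 100 mm high, beyond the board; to be left alone. Origin: centre of its underside.
- jam_jar: Dark red jam jar with a red cap, 60 mm across, 85 mm high, beyond the board; to be left alone. Origin: centre of its underside.
- mug: White mug, 80 mm across, 90 mm high, on the counter; to be left alone. Origin: centre of its underside.
- bread_knife: Bread knife with a dark handle, 320 mm long, 18 mm high, lying on the counter to the right of the board; to be left alone.

How it is judged:
On the way:
1. the crumb pedal is pressed down to its stop (within 0.04 rad) for 0.2 s while the rye loaf is still in its place (within 30 mm) (value of joint pedal above 0.31 rad and distance of rye_loaf from where it was at the start of the episode below 0.03 m), for 0.2 s.
At the end, for the whole second after the job is handed in: The fingers hold the rye loaf still, flat on the board (within 5 mm, 0.06 rad), square to the fences (0.06 rad), its faces within 4 mm of both, pressing on each fence with over 1.5 N; the pedal is back up (below 0.05 rad) (contact force between rye_loaf and long_fence above 1.5 N and contact force between rye_loaf and end_fence above 1.5 N and contact force between the fingers and rye_loaf above 1.5 N and angle between the y axis of rye_loaf and the y axis of long_fence, either way round below 0.06 rad and x of rye_loaf in the frame of corner between -0.034 and -0.026 m and y of rye_loaf in the frame of corner between 0.061 and 0.069 m and z of rye_loaf in the frame of corner below 0.005 m and angle between rye_loaf's own z axis and vertical below 0.06 rad and linear speed of rye_loaf below 0.01 m/s and value of joint pedal below 0.05 rad); the arm keeps its last pose, push and grip.
It fails at once if the wheat loaf is moved by more than 30 mm (distance of wheat_loaf from where it was at the start of the episode above 0.03 m).
It fails at once if the honey jar is moved by more than 30 mm (distance of honey_jar from where it was at the start of the episode above 0.03 m).
It fails at once if the jam jar is moved by more than 30 mm (distance of jam_jar from where it was at the start of the episode above 0.03 m).
It fails at once if the mug is moved by more than 30 mm (distance of mug from where it was at the start of the episode above 0.03 m).
It fails at once if the bread knife is moved by more than 30 mm (distance of bread_knife from where it was at the start of the episode above 0.03 m).
It also fails if it takes over 64 s, if anything falls off the work surface, if the arm or the gripper's body presses on something with over 40 N, if the wrist force passes 120 N, or if a joint passes its speed limit or range.

## Working session

There is one attempt and no reset: what is moved stays moved. The work goes in short steps, Python scripts to look and compute and a tool call to move; the robot and the scene stay as the last step left them, time stands still between calls to the robot, and variables do not carry over. Pictures are saved under pics/ and viewed, at most 10 in all, crops included, and the job is handed in when it is done.

```bash
ls; mkdir -p pics
```

Create h.py:
```python
import numpy as np, cv2
from station import manip, grab_frame
def cam(n):
    s=manip.read_state(); f=grab_frame(n); K=np.array([[f['fx'],0,f['cx']],[0,f['fy'],f['cy']],[0,0,1.]])
    if 'rvec' in f:
        R=cv2.Rodrigues(np.array(f['rvec'],float))[0]; C=-R.T@np.array(f['tvec'],float).ravel(); R=R.T
    else:
        H=np.array(f['hand_eye']); E=np.array(s['ee_rot']).reshape(3,3)
        R=E@H[:3,:3]; C=np.array(s['tool_pos'])+E@H[:3,3]
    return f['img'],K,R,C
def plane(px,z,K,R,C):
    px=np.atleast_2d(px).astype(float); d=np.c_[px,np.ones(len(px))]@np.linalg.inv(K).T@R.T
    return C+d*((z-C[2])/d[:,2])[:,None]
def tri(p1,c1,p2,c2):
    A=np.zeros((3,3));b=np.zeros(3)
    for p,(K,R,C) in ((p1,c1),(p2,c2)):
        d=R@np.linalg.inv(K)@np.array([p[0],p[1],1.]);d/=np.linalg.norm(d);M=np.eye(3)-np.outer(d,d);A+=M;b+=M@C
    return np.linalg.solve(A,b)
```

Run:
```python
from h import *
for n in('top','scene'):
    i,K,R,C=cam(n); cv2.imwrite(f'pics/{n}.png',i); print(n,K[0,0],C,R.tolist())
s=manip.read_state(); print(s['tool_pos'],s['ee_rot'],s['width'],s['t'])
```

```text
pics
station.py
top 499.5618815155444 [0.32655178 0.04991786 1.58545023] [[-0.02717303516847247, -0.9849774489648963, 0.17053167210327425], [-0.9995903194615535, 0.028307836676914833, 0.0042260645313564466], [-0.008989960983397147, -0.17034697359588996, -0.9853431327148112]]
scene 507.80020957878236 [ 1.34819729 -0.246483    1.21652594] [[0.3967331304011009, 0.7433223208660744, -0.5385858803797366], [0.9178285604444079, -0.33012142661412325, 0.2204780654006245], [-0.01391247191152778, -0.5818004563357861, -0.8132125626998036]]
[ 0.21995854 -0.5843323   0.23044254] [[ 9.35985275e-01  3.52038976e-01 -3.53059271e-04]
 [ 3.52038988e-01 -9.35983398e-01  1.90510894e-03]
 [ 3.40214985e-04 -1.90744455e-03 -9.99998123e-01]] 0.08552882565659158 0.1
```

View pics/top.png

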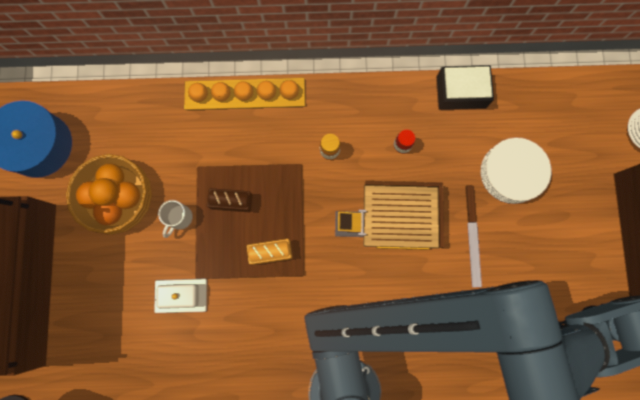

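View pics/scene.png

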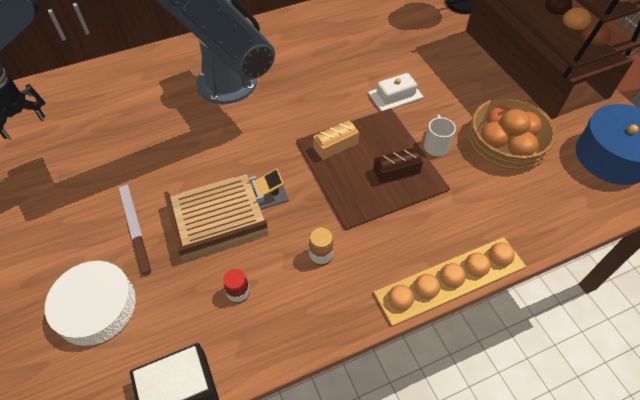

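The top picture shows the board around px (402,217) with its pedal on the left at (350,222). The rye loaf is at (229,200), the wheat loaf at (269,252), and the mug at (174,216). I'll zoom in to measure the edges.

Run:
```python
from h import *
i=cv2.imread('pics/top.png')
a=cv2.resize(i[170:270,325:455],None,fx=6,fy=6,interpolation=cv2.INTER_CUBIC)
cv2.imwrite('pics/b.png',a)
b=cv2.resize(i[180:270,200:300],None,fx=6,fy=6,interpolation=cv2.INTER_CUBIC)
cv2.imwrite('pics/l.png',b)
```

```text
(no output)
```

View pics/b.png

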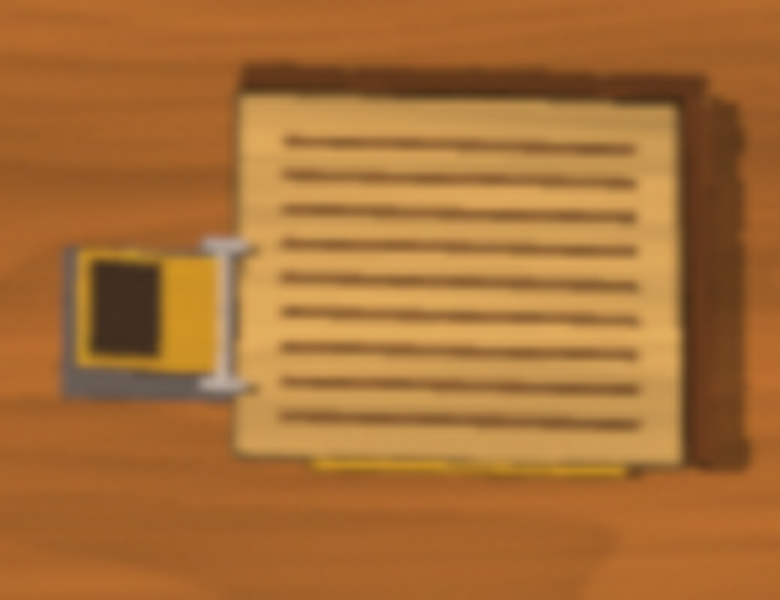

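View pics/l.png

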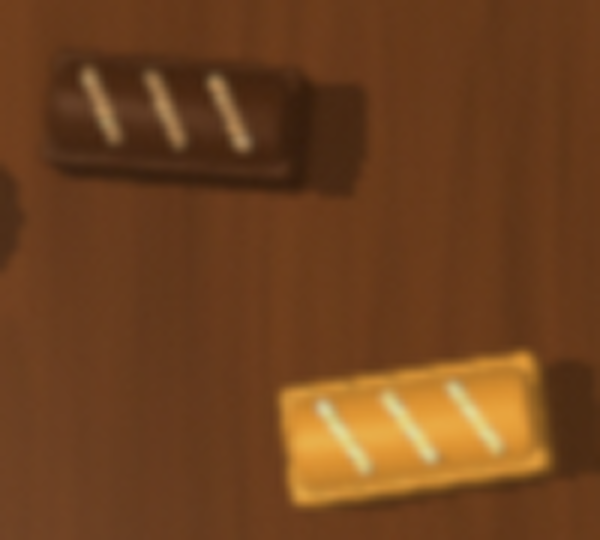

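The crop shows the pad centre at about (126,308), with the wood surface corners at (234,456), (684,466), (680,103) and (240,95). The rye loaf centre is at about (178,118) in its own crop, lying nearly along world y.

Create fit.py:
```python
import numpy as np
def fit(b,w):
    b=np.array(b,float);w=np.array(w,float)[:,:2];bm=b.mean(0);wm=w.mean(0);b0=b-bm;w0=w-wm
    th=np.arctan2((b0[:,0]*w0[:,1]-b0[:,1]*w0[:,0]).sum(),(b0*w0).sum());R=np.array([[np.cos(th),-np.sin(th)],[np.sin(th),np.cos(th)]])
    t=wm-R@bm; return th,t,R,w-(b@R.T+t)
```

Run:
```python
from h import *; from fit import fit
i,K,R,C=cam('top')
u=lambda p,o:(np.array(p)+.5)/6-.5+np.array(o)
w=plane(u([(234,456),(684,466),(680,103),(240,95)],(325,170)),.04,K,R,C)
th,t,Rb,e=fit([(-.1,.12),(-.1,-.108),(.088,-.108),(.088,.12)],w)
print('board',t,th,'res',e.round(4).tolist()); print('padfit',Rb@[-.03,.18]+t,'pad',plane(u([(126,308)],(325,170)),.069,K,R,C))
l=plane(u([(65,57),(300,75),(297,180),(50,162)],(200,180)),.068,K,R,C); print('loaf',l,l.mean(0))
l=plane(u([(285,388),(530,353),(550,465),(300,503)],(200,180)),.068,K,R,C); print('wheat',l,l.mean(0))
s=manip.read_state();print(s['tool_pos'],s['ee_rot'])
```

```text
board [ 0.53066626 -0.20118358] -0.05234210162159317 res [[-0.0009, 0.0019], [-0.0005, -0.0008], [0.0012, -0.0017], [0.0002, 0.0006]]
padfit [ 0.51012462 -0.01986055] pad [[ 0.5107607  -0.02014142  0.069     ]]
loaf [[0.62185251 0.39447941 0.068     ]
 [0.60890861 0.27310916 0.068     ]
 [0.55428436 0.27482181 0.068     ]
 [0.56723052 0.40162868 0.068     ]] [0.588069   0.33600976 0.068     ]
wheat [[0.44808305 0.28122253 0.068     ]
 [0.46233085 0.15691632 0.068     ]
 [0.40564719 0.14776344 0.068     ]
 [0.39013354 0.27380909 0.068     ]] [0.42654866 0.21492785 0.068     ]
[ 0.21994585 -0.58441908  0.23055078] [[ 9.35988350e-01  3.52030837e-01 -3.14370628e-04]
 [ 3.52030852e-01 -9.35986889e-01  1.68019257e-03]
 [ 2.97232810e-04 -1.68330883e-03 -9.99998539e-01]]
```

Careful with the scale: shifts go in units of 50 mm and turns go in units of 0.2 rad. That gives: 0.235 m is 4.7, -0.213 m is -4.26, -0.95 rad is -4.75.

drive_effector --offsets '[[[4.7, -4.26, 0.6, -4.75, 0], [4.7, -4.26, 0.6, -4.75, 0], [4.7, -4.26, 0.6, -4.75, 0], [4.7, -4.26, 0.6, -4.75, 0], [4.7, -4.26, 0.6, -4.75, 0], [4.7, -4.26, 0.6, -4.75, 0], [4.7, -4.26, 0.6, -4.75, 0], [4.7, -4.26, 0.6, -4.75, 0]]]'

```text
t: 0.82
tool_pos: [0.3653, -0.2987, 0.2008]
ee_rot: [[0.251, 0.968, -0.001], [0.968, -0.251, 0.003], [0.003, -0.002, -1.0]]
wrist_force: [-1.3, -0.2, -0.5]
width: -0.0
grasp_force: 0.0
```

Create go.py:
```python
import sys; from h import *
# target world x y z, yaw of tool y ; prints delta in tool axes
x,y,z,a=map(float,sys.argv[1:]); s=manip.read_state(); E=np.array(s['ee_rot']); d=np.array([x,y,z])-s['tool_pos']
c=np.arctan2(E[1,1],E[0,1]); print('t',s['t'],'pos',np.round(s['tool_pos'],4),'yaw',c.round(4),'DELTA',(E.T@d).round(4),'turn',round(-(a-c),4),'F',np.round(s['wrist_force'],2),'j',np.round(s['joint_pos'],2),'w',s['width'])
```

```bash
python3 go.py .51 -.019 .1 -0.052
```

```text
t 0.8167 pos [ 0.3653 -0.2987  0.2008] yaw -0.2542 DELTA [0.3068 0.07   0.1014] turn -0.2022 F [-1.26 -0.18 -0.47] j [-0.92  0.37  1.84  0.    0.94 -0.67] w -4.022675263286024e-05
```

Converted, 0.08 m is 1.6, 0.307 m is 6.14, -0.2 rad is -1.

drive_effector --offsets '[[[6.14, 1.4, 1.6, -1, 0], [6.14, 1.4, 1.6, -1, 0], [6.14, 1.4, 1.6, -1, 0], [6.14, 1.4, 1.6, -1, 0], [6.14, 1.4, 1.6, -1, 0], [6.14, 1.4, 1.6, -1, 0], [6.14, 1.4, 1.6, -1, 0], [6.14, 1.4, 1.6, -1, 0]]]'

```text
t: 1.48
tool_pos: [0.5125, -0.0216, 0.1205]
ee_rot: [[0.06, 0.998, -0.0], [0.998, -0.06, 0.0], [0.0, -0.0, -1.0]]
wrist_force: [0.2, -0.4, -0.0]
width: -0.0004
grasp_force: 0.0
```

drive_effector --offsets '[[[0, 0, 0, 0, 0], [0, 0, 0, 0, 0]]]'

```text
t: 1.65
tool_pos: [0.5119, -0.0226, 0.1206]
ee_rot: [[0.057, 0.998, -0.001], [0.998, -0.057, 0.0], [0.0, -0.001, -1.0]]
wrist_force: [-0.0, -0.7, -0.4]
width: -0.0
grasp_force: 0.0
```

```bash
python3 go.py .51 -.018 .05 -0.052
```

Run:
```python
from h import *
i,K,R,C=cam('wrist'); cv2.imwrite('pics/w1.png',i)
```

```text
t 1.65 pos [ 0.5119 -0.0226  0.1206] yaw -0.0568 DELTA [ 0.0045 -0.0021  0.0706] turn -0.0048 F [-0.05 -0.7  -0.37] j [-0.26  0.55  1.81 -0.    0.78 -0.21] w -1.2067371296462683e-05
```

View pics/w1.png

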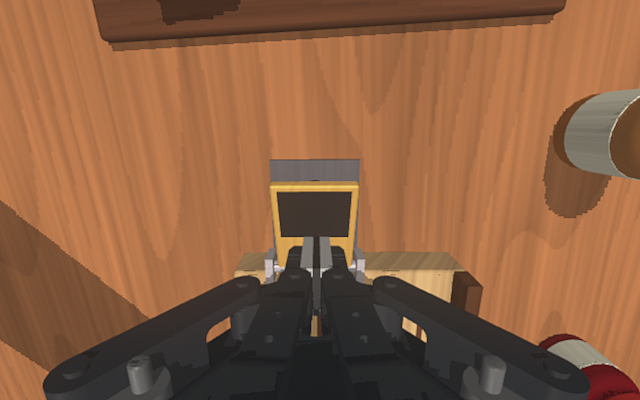

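The wrist view has the pad at (314,214) and the shut fingers at column 316, so they line up laterally. Now I'll press.

Converted, 0.075 m is 1.5, 0.071 m is 1.42.

drive_effector --offsets '[[[0.09, -0.04, 0.7, 0, 0], [0.09, -0.04, 1.1, 0, 0], [0.09, -0.04, 1.3, 0, 0], [0.09, -0.04, 1.42, 0, 0], [0.09, -0.04, 1.5, 0, 0], [0.09, -0.04, 1.5, 0, 0], [0.09, -0.04, 1.5, 0, 0], [0.09, -0.04, 1.5, 0, 0]]]'

```text
t: 2.37
tool_pos: [0.5094, -0.0201, 0.0497]
ee_rot: [[0.064, 0.998, 0.0], [0.998, -0.064, 0.001], [0.001, 0.0, -1.0]]
wrist_force: [-4.3, 5.5, 23.8]
width: 0.0002
grasp_force: 12.2
```

drive_effector --offsets '[[[0, 0, 0, 0, 0], [0, 0, 0, 0, 0], [0, 0, 0, 0, 0], [0, 0, 0, 0, 0]]]'

```text
t: 2.7
tool_pos: [0.5094, -0.0201, 0.0497]
ee_rot: [[0.064, 0.998, 0.0], [0.998, -0.064, 0.001], [0.001, 0.0, -1.0]]
wrist_force: [-3.9, 5.1, 24.7]
width: -0.0001
grasp_force: 12.1
```

drive_effector --offsets '[[[0, 0, -0.2, 0, 0], [0, 0, -0.5, 0, 0], [0, 0, -1.2, 0, 0], [0, 0, -2, 0, 0.085], [0, 0, -2.8, 0, 0.085], [0, 0, -3.2, 0, 0.085], [0, 0, -3.2, 0, 0.085]]]'

```text
t: 3.28
tool_pos: [0.5132, -0.0221, 0.2121]
ee_rot: [[0.063, 0.998, 0.012], [0.998, -0.063, -0.004], [-0.003, 0.012, -1.0]]
wrist_force: [1.3, -0.5, 0.0]
width: 0.0481
grasp_force: 0.0
```

```bash
python3 go.py .588 .336 .2 -0.105
```

```text
t 3.2833 pos [ 0.5132 -0.0221  0.2121] yaw -0.0631 DELTA [0.3621 0.0519 0.0117] turn 0.0419 F [ 1.27 -0.5   0.04] j [-0.26  0.4   1.74 -0.    0.99 -0.2 ] w 0.04807958276533954
```

drive_effector --offsets '[[[5.6, 1, -0.6, 0.2, 0.085], [5.6, 1, -0.6, 0.2, 0.085], [5.6, 1, -0.6, 0.2, 0.085], [5.6, 1, -0.6, 0.2, 0.085], [5.6, 1, -0.6, 0.2, 0.085], [5.6, 1, -0.6, 0.2, 0.085], [5.6, 1, -0.6, 0.2, 0.085], [5.6, 1, -0.6, 0.2, 0.085]]]'

```text
t: 3.95
tool_pos: [0.5786, 0.2617, 0.2364]
ee_rot: [[0.097, 0.995, 0.003], [0.995, -0.097, 0.003], [0.004, 0.003, -1.0]]
wrist_force: [0.1, -0.7, 0.1]
width: 0.085
grasp_force: 0.0
```

drive_effector --offsets '[[[0, 0, 0, 0, 0.085], [0, 0, 0, 0, 0.085], [0, 0, 0, 0, 0.085]]]'

```text
t: 4.2
tool_pos: [0.5766, 0.2546, 0.2355]
ee_rot: [[0.103, 0.995, -0.002], [0.995, -0.103, -0.001], [-0.001, -0.002, -1.0]]
wrist_force: [-0.5, -0.1, -0.5]
width: 0.0848
grasp_force: 0.0
```

Run:
```python
from h import *
i,K,R,C=cam('wrist'); cv2.imwrite('pics/w2.png',i); np.savez('w2.npz',K=K,R=R,C=C)
```

```text
(no output)
```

View pics/w2.png

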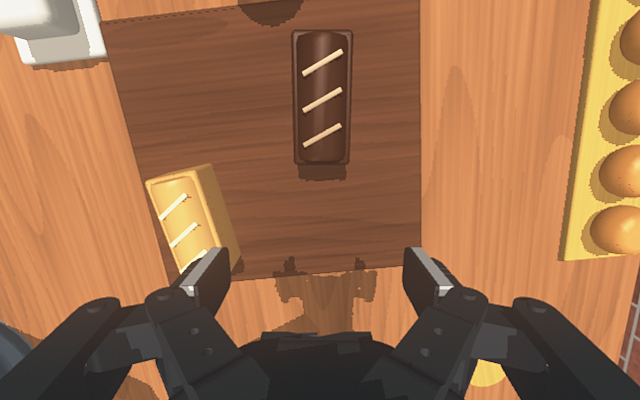

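The rye loaf rim corners are at (293,31), (352,31), (350,164) and (294,164), so it is square to the tool.

Run:
```python
from h import *; from fit import fit
d=np.load('w2.npz')
w=plane([(293,31),(350,164),(352,31),(294,164)],.068,d['K'],d['R'],d['C'])
print(w, w.mean(0)); print(fit([(-.03,.065),(.03,-.065),(.03,.065),(-.03,-.065)],w))
```

```bash
python3 go.py .588 .336 .036 -0.105
```

```text
[[0.5701041  0.40701706 0.068     ]
 [0.6148919  0.27456705 0.068     ]
 [0.62605985 0.40112387 0.068     ]
 [0.55525223 0.28079153 0.068     ]] [0.59157702 0.34087488 0.068     ]
(np.float64(-0.10289916330139996), array([0.59157702, 0.34087488]), array([[ 0.99471055,  0.10271767],
       [-0.10271767,  0.99471055]]), array([[ 0.00169175, -0.00159554],
       [ 0.00015021,  0.00142989],
       [-0.00203513, -0.00132567],
       [ 0.00019318,  0.00149131]]))
t 4.25 pos [0.5767 0.2546 0.2357] yaw -0.1035 DELTA [0.0823 0.0032 0.1996] turn 0.0015 F [ 0.76 -0.22 -1.16] j [ 0.24  0.53  1.41 -0.    1.2   0.34] w 0.08473023234764582
```

Converted, 0.04 m is 0.8, 0.005 m is 0.1.

drive_effector --offsets '[[[0.84, 0.05, 0, 0, 0.085], [1.7, 0.1, 0, 0, 0.085], [1.7, 0.1, 0.8, 0, 0.085], [1.7, 0.1, 1.6, 0, 0.085], [1.7, 0.1, 2.4, 0, 0.085], [1.7, 0.1, 2.4, 0, 0.085], [1.7, 0.1, 2.4, 0, 0.085], [1.7, 0.1, 2.4, 0, 0.085]]]'

```text
t: 4.92
tool_pos: [0.5924, 0.3402, 0.1183]
ee_rot: [[0.102, 0.995, 0.003], [0.995, -0.102, 0.001], [0.001, 0.003, -1.0]]
wrist_force: [0.6, 1.0, 0.4]
width: 0.0848
grasp_force: 0.0
```

```bash
python3 go.py .5905 .339 .036 -0.103
```

```text
t 4.9167 pos [0.5924 0.3402 0.1183] yaw -0.1025 DELTA [-0.0015 -0.002   0.0823] turn 0.0005 F [0.61 0.98 0.38] j [ 0.36  0.73  1.37 -0.    1.04  0.46] w 0.08477748039877687
```

Converted, 0.082 m is 1.64, 0.07 m is 1.4.

drive_effector --offsets '[[[-0.02, -0.04, 0.8, 0, 0.085], [-0.02, -0.04, 1.4, 0, 0.085], [-0.02, -0.04, 1.64, 0, 0.085], [-0.02, -0.04, 1.64, 0, 0.085], [-0.02, -0.04, 1.64, 0, 0.085]]]'

```text
t: 5.33
tool_pos: [0.5903, 0.3404, 0.0366]
ee_rot: [[0.101, 0.995, 0.003], [0.995, -0.101, 0.001], [0.002, 0.003, -1.0]]
wrist_force: [-0.9, -0.6, 0.5]
width: 0.085
grasp_force: 0.0
```

drive_effector --offsets '[[[0, 0, 0, 0, 0.05], [0, 0, 0, 0, 0.05], [0, 0, 0, 0, 0.05], [0, 0, 0, 0, 0.05], [0, 0, 0, 0, 0.05], [0, 0, 0, 0, 0.05]]]'

```text
t: 5.83
tool_pos: [0.591, 0.3408, 0.0374]
ee_rot: [[0.101, 0.995, 0.006], [0.995, -0.101, 0.002], [0.002, 0.005, -1.0]]
wrist_force: [0.4, -0.3, 6.9]
width: 0.0591
grasp_force: 69.0
```

drive_effector --offsets '[[[0, 0, -0.6, 0, 0.05], [0, 0, -1.2, 0, 0.05], [0, 0, -2, 0, 0.05], [0, 0, -2.6, 0, 0.05], [-0.6, 0, -2.8, 0, 0.05], [-1.4, 0, -2.8, 0, 0.05], [-2.2, 0, -2.8, 0, 0.05], [-3, 0, -2.8, 0, 0.05]]]'

```text
t: 6.5
tool_pos: [0.5721, 0.1897, 0.1746]
ee_rot: [[0.099, 0.995, -0.001], [0.995, -0.099, -0.0], [-0.0, -0.0, -1.0]]
wrist_force: [0.1, 0.1, -4.9]
width: 0.0592
grasp_force: 68.0
```

```bash
python3 go.py .572 -.231 .15 -0.052
```

```text
t 6.5 pos [0.5721 0.1897 0.1746] yaw -0.0992 DELTA [-0.4187  0.0415  0.0247] turn -0.0472 F [ 0.09  0.07 -4.86] j [ 0.14  0.57  1.54 -0.    1.03  0.23] w 0.05924875761747549
```

Converted, -0.32 m is -6.4, 0.032 m is 0.64, -0.047 rad is -0.235.

drive_effector --offsets '[[[-6.4, 0.64, 0, -0.235, 0.05], [-6.4, 0.64, 0, -0.235, 0.05], [-6.4, 0.64, 0, -0.235, 0.05], [-6.4, 0.64, 0, -0.235, 0.05], [-6.4, 0.64, 0, -0.235, 0.05], [-6.4, 0.64, 0, -0.235, 0.05], [-6.4, 0.64, 0, -0.235, 0.05], [-6.4, 0.64, 0, -0.235, 0.05]]]'

```text
t: 7.17
tool_pos: [0.5724, -0.1344, 0.1743]
ee_rot: [[0.056, 0.998, -0.0], [0.998, -0.056, -0.001], [-0.001, -0.0, -1.0]]
wrist_force: [0.7, 0.5, -4.8]
width: 0.0591
grasp_force: 67.9
```

drive_effector --offsets '[[[-0.8, 0, 0, 0, 0.05], [-1.6, 0, 0, 0, 0.05], [-1.9, 0, 0, 0, 0.05], [-1.9, 0, 0, 0, 0.05], [-1.9, 0, 0, 0, 0.05]]]'

```text
t: 7.58
tool_pos: [0.5671, -0.2262, 0.1739]
ee_rot: [[0.057, 0.998, -0.001], [0.998, -0.057, 0.002], [0.001, -0.001, -1.0]]
wrist_force: [0.1, 1.1, -4.8]
width: 0.0592
grasp_force: 67.9
```

```bash
python3 go.py .572 -.231 .075 -0.052
```

```text
t 7.5833 pos [ 0.5671 -0.2262  0.1739] yaw -0.0566 DELTA [-0.0046  0.0053  0.0989] turn -0.0046 F [ 0.11  1.06 -4.76] j [-0.56  0.58  1.52  0.    1.04 -0.51] w 0.059175501125468204
```

Converted, 0.098 m is 1.96, 0.085 m is 1.7, -0.004 rad is -0.02.

drive_effector --offsets '[[[-0.04, 0.06, 0.6, -0.02, 0.05], [-0.08, 0.1, 1.2, -0.02, 0.05], [-0.08, 0.1, 1.7, -0.02, 0.05], [-0.08, 0.1, 1.96, -0.02, 0.05], [-0.08, 0.1, 1.96, -0.02, 0.05], [-0.08, 0.1, 1.96, -0.02, 0.05]]]'

```text
t: 8.08
tool_pos: [0.5721, -0.2278, 0.0756]
ee_rot: [[0.048, 0.999, -0.002], [0.999, -0.048, 0.002], [0.002, -0.003, -1.0]]
wrist_force: [0.4, -0.1, -4.8]
width: 0.0591
grasp_force: 67.6
```

```bash
python3 go.py .586 -.247 .065 -0.052
```

Run:
```python
from h import *
i,K,R,C=cam('scene'); a=i[160:260,150:290]; cv2.imwrite('pics/s2.png',cv2.resize(a,None,fx=5.6,fy=5.6,interpolation=cv2.INTER_CUBIC))
```

```text
t 8.0833 pos [ 0.5721 -0.2278  0.0756] yaw -0.0482 DELTA [-0.0185  0.0148  0.0105] turn 0.0038 F [ 0.4  -0.1  -4.78] j [-0.56  0.72  1.57  0.    0.85 -0.51] w 0.059054689244777074
```

View pics/s2.png

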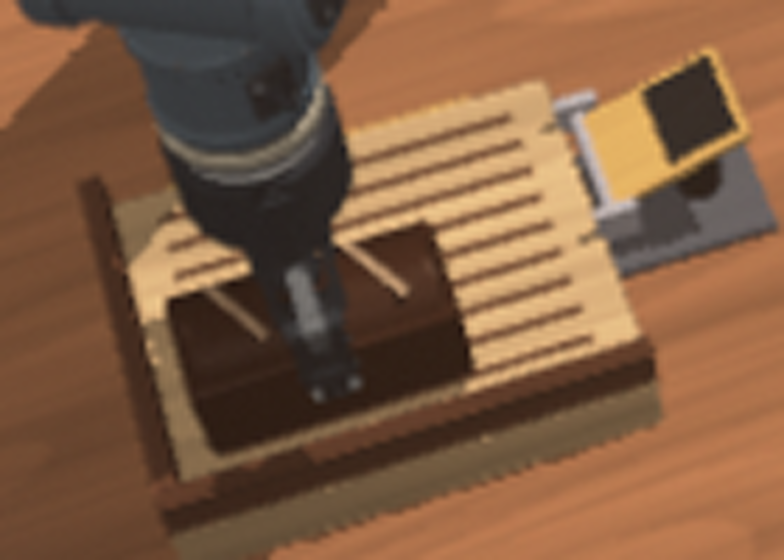

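The loaf, at about (320,340), hangs clear of both fences: the end fence on the left at about x 150 and the long fence below at about y 440. The finger tip is above the fence top and the pedal is up. Next I lower the loaf until it touches.

drive_effector --offsets '[[[0, 0, 0.08, 0.015, 0.05], [0, 0, 0.16, 0.015, 0.05], [0, 0, 0.2, 0.015, 0.05], [0, 0, 0.22, 0.015, 0.05], [0, 0, 0.22, 0.015, 0.05]]]'

```text
t: 8.55
tool_pos: [0.5727, -0.2299, 0.0656]
ee_rot: [[0.053, 0.999, 0.0], [0.999, -0.053, 0.0], [0.0, 0.0, -1.0]]
wrist_force: [0.2, 0.1, -3.7]
width: 0.0589
grasp_force: 67.9
```

Converted, 0.013 m is 0.26, 0.011 m is 0.22.

drive_effector --offsets '[[[0, 0.08, 0.02, 0, 0.05], [0, 0.16, 0.02, 0, 0.05], [0, 0.22, 0.02, 0, 0.05], [0, 0.26, 0.02, 0, 0.05], [0, 0.26, 0.02, 0, 0.05]]]'

```text
t: 8.97
tool_pos: [0.5849, -0.2307, 0.0656]
ee_rot: [[0.052, 0.999, -0.002], [0.999, -0.052, 0.0], [-0.0, -0.002, -1.0]]
wrist_force: [-4.7, 0.0, 5.1]
width: 0.0589
grasp_force: 69.2
```

drive_effector --offsets '[[[-0.08, 0, 0, 0, 0.05], [-0.16, 0, 0, 0, 0.05], [-0.22, 0, 0, 0, 0.05], [-0.26, 0, 0, 0, 0.05], [-0.26, 0, 0, 0, 0.05]]]'

```text
t: 9.38
tool_pos: [0.5861, -0.2435, 0.0655]
ee_rot: [[0.054, 0.999, 0.003], [0.999, -0.054, 0.0], [0.0, 0.003, -1.0]]
wrist_force: [-0.8, 4.5, 5.0]
width: 0.0592
grasp_force: 69.0
```

Converted, -0.003 m is -0.06, 0.002 m is 0.04.

drive_effector --offsets '[[[-0.02, 0.02, -0.02, 0, 0.05], [-0.06, 0.04, -0.02, 0, 0.05], [-0.06, 0.04, -0.02, 0, 0.05]]]'

```text
t: 9.63
tool_pos: [0.5866, -0.2453, 0.0656]
ee_rot: [[0.053, 0.999, -0.001], [0.999, -0.053, 0.003], [0.003, -0.001, -1.0]]
wrist_force: [-0.8, 6.8, 5.3]
width: 0.0591
grasp_force: 68.9
```

drive_effector --offsets '[[[-0.04, 0.04, 0, 0, 0.05], [-0.04, 0.04, 0, 0, 0.05], [-0.04, 0.04, 0, 0, 0.05]]]'

```text
t: 9.88
tool_pos: [0.5867, -0.2453, 0.0657]
ee_rot: [[0.053, 0.999, -0.005], [0.999, -0.053, 0.006], [0.006, -0.006, -1.0]]
wrist_force: [-3.8, 11.1, 10.5]
width: 0.0592
grasp_force: 69.6
```

Converted, 0.003 m is 0.06, 0.002 m is 0.04.

drive_effector --offsets '[[[0, 0.04, -0.02, 0, 0.05], [0, 0.06, -0.02, 0, 0.05], [0, 0.06, -0.02, 0, 0.05], [0, 0.06, -0.02, 0, 0.05]]]'

```text
t: 10.22
tool_pos: [0.5869, -0.2453, 0.0658]
ee_rot: [[0.052, 0.999, -0.011], [0.999, -0.052, 0.007], [0.007, -0.012, -1.0]]
wrist_force: [-10.0, 9.4, 8.5]
width: 0.0588
grasp_force: 69.5
```

drive_effector --offsets '[[[0, 0.06, -0.02, 0, 0.05], [0, 0.06, -0.02, 0, 0.05], [0, 0.06, -0.02, 0, 0.05]]]'

```text
t: 10.47
tool_pos: [0.5869, -0.2452, 0.066]
ee_rot: [[0.052, 0.998, -0.018], [0.999, -0.052, 0.009], [0.008, -0.018, -1.0]]
wrist_force: [-13.4, 6.9, 8.7]
width: 0.0588
grasp_force: 69.5
```

Converted, -0.002 m is -0.04, -0.004 m is -0.08.

drive_effector --offsets '[[[-0.04, 0, 0, 0, 0.05], [-0.08, 0, 0, 0, 0.05], [-0.08, 0, 0, 0, 0.05], [-0.08, 0, 0, 0, 0.05], [-0.08, 0, 0, 0, 0.05]]]'

```text
t: 10.88
tool_pos: [0.5869, -0.2452, 0.066]
ee_rot: [[0.052, 0.998, -0.018], [0.999, -0.052, 0.015], [0.014, -0.019, -1.0]]
wrist_force: [-11.2, 17.3, 12.0]
width: 0.0589
grasp_force: 70.0
```

```bash
python3 go.py .586 -.247 .065 -0.052
```

Run:
```python
from h import *
a=[]
for n in('scene','top'):
    i=cam(n)[0]; a.append(cv2.resize(i[160:260,150:290] if n=='scene' else i[170:270,325:465],None,fx=5,fy=5,interpolation=cv2.INTER_CUBIC))
cv2.imwrite('pics/s3.png',cv2.resize(np.vstack(a),(420,600)) if 0 else a[0]); cv2.imwrite('pics/t3.png',a[1])
```

```text
t 10.8833 pos [ 0.5869 -0.2452  0.066 ] yaw -0.0518 DELTA [-0.0019 -0.0008  0.001 ] turn 0.0002 F [-11.2   17.32  12.05] j [-0.57  0.76  1.51  0.    0.9  -0.52] w 0.058941306154763104
```

View pics/s3.png

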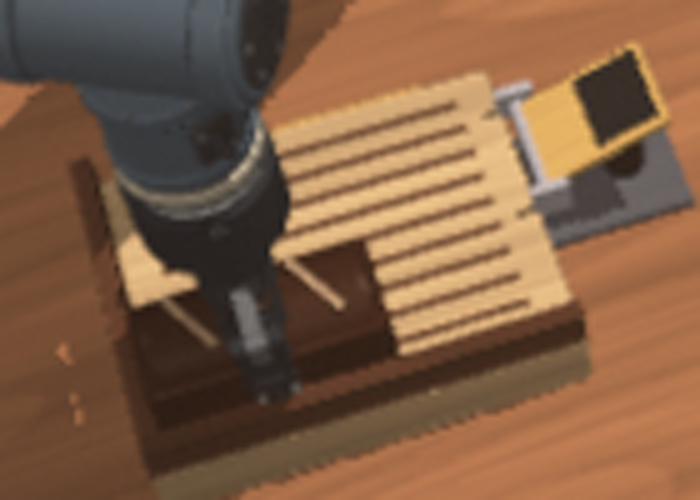

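View pics/t3.png

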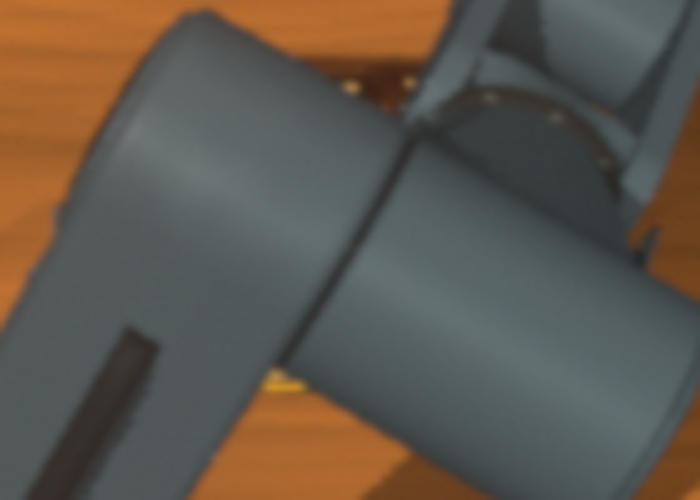

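The scene view shows the loaf tight against both fences, with no gap at (150,420), and the pedal up. The top view is blocked by the arm. I'll add a little more push on the long fence, let it settle, and hand in.

drive_effector --offsets '[[[0, 0.04, 0, 0, 0.05], [0, 0.04, 0, 0, 0.05], [0, 0.04, 0, 0, 0.05], [0, 0.04, 0, 0, 0.05], [0, 0.04, 0, 0, 0.05], [0, 0.04, 0, 0, 0.05]]]'

```text
t: 11.48
tool_pos: [0.5869, -0.2452, 0.0661]
ee_rot: [[0.052, 0.998, -0.022], [0.999, -0.052, 0.015], [0.014, -0.023, -1.0]]
wrist_force: [-16.1, 16.7, 14.0]
width: 0.0595
grasp_force: 70.2
```

drive_effector --offsets '[[[0, 0, 0, 0, 0.05], [0, 0, 0, 0, 0.05], [0, 0, 0, 0, 0.05], [0, 0, 0, 0, 0.05], [0, 0, 0, 0, 0.05], [0, 0, 0, 0, 0.05]]]'

```text
t: 11.98
tool_pos: [0.587, -0.2452, 0.0661]
ee_rot: [[0.052, 0.998, -0.022], [0.999, -0.052, 0.015], [0.014, -0.023, -1.0]]
wrist_force: [-16.7, 16.6, 14.5]
width: 0.059
grasp_force: 70.2
```

The loaf is steady, with about 16 N on each fence and a tilt of about 0.027 rad.

```bash
python3 -c "
from station import manip, grab_frame
print(manip.close_job())"
```

```text
the job is handed in; nothing more can be done
None
```

I handed the job in at about 12 s on the robot's clock: the pedal went to its stop, was held and sprang back up, and the rye loaf is flat on the board, still gripped and pressed into the corner at about 16 N of measured wrist force toward each fence; the hand-in returned no verdict.

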